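# Snug the adjustable wrench and tighten the antenna terminal nut

## Task

The adjustable wrench lies around the brass nut on top of the antenna tuning box, with its jaws too wide. Roll the wrench's worm with a fingertip, bearing down slowly and gently without knocks, until the jaws fit the nut snugly, then swing the handle clockwise (seen from above) to tighten the nut by about a sixth of a turn, and leave the wrench lying on the nut. Turn the nut only with the wrench, move the jaw only by its worm, and leave the other things alone.

Things in the scene. Friction and masses are not known exactly. Their poses are not given: they have to be found in the camera images.
- tuner: grey metal box with an aluminium lid, 184 x 174 mm, lid top 55 mm above the bench, fixed to the bench; origin at the centre of its underside. The nut stands in the middle of the lid on a 12 mm brass stud, whose top is 24 mm above the lid.
- nut_top (a point): centre of the top face of the brass hexagonal nut: 22 mm across flats, 25.4 mm across corners, 11 mm tall, standing directly on the lid (this point is 11 mm above the lid); turns with the nut about the vertical
- nut (a joint): angle of the nut in rad, 0 at the start, growing as it turns clockwise seen from above (tightening). It is stiff: about 0.3 N m turns it at any angle, and it stays where it is left. A sixth of a turn is 1.05.
- wrench: loose steel adjustable wrench, 190 mm long, 0.33 kg, flat on the lid around the nut. Origin on its underside at the centre of a 22 mm nut resting on the fixed jaw; x from handle to jaw mouth, z up. Fixed jaw face y = -11 mm, moving jaw on the +y side, jaws reach x = +13, throat x = -15, head 12 mm thick to x = -66 mm
- handle_mid (a point): point on the wrench handle's axis, half its thickness up, 145 mm from the wrench's origin. The straight handle runs from x = -66 to -175 mm of the wrench, 20 mm wide, 11 mm thick, underside 55 mm above the bench; from 127 mm outwards it always stands out past the edge of the lid, so fingers fit beside and below it
- worm_top (a point): highest point of the worm at the middle of its length: at x = -38, y = +5, z = +15 mm in the wrench's frame, 3 mm proud of the head's upper face, about 70 mm above the bench. Come down on it slowly (8 mm/s is safe, 30 mm/s is a knock) and press with 10 to 14 N: less slips
- worm: the wrench's knurled worm, a dark cylinder 14 mm across and 18 mm long, axis along the wrench's y, origin at its centre. Stroking its top towards the jaw mouth (wrench +x) closes the jaws, about 0.14 mm per mm of stroke without slip; it needs about 5 N along the stroke, stays put, and stalls when the jaws are tight. Never press or even briefly knock it with more than 30 N
- jaw (a joint): how far the moving jaw has come in, in m: the opening between the jaws is 0.030 minus this. Starts between 0.0014 and 0.0039; a snug fit on the nut is 0.008. The jaw itself is locked by the worm against about 35 N.
- key: Morse key on a 130 x 75 mm wooden base, 63 mm tall, loose; origin at the centre of its underside
- headphones: black headphones lying on the bench, about 200 mm wide, 72 mm tall, loose; origin on the bench between the cups
- insulator: small white ceramic insulator, 44 mm across, 36 mm tall, loose beside the tuning box; origin at the centre of its underside
- spare_nut: loose brass ring nut, 26 mm across, 10 mm tall, on the bench beside the tuning box; origin at the centre of its underside
- screwdriver: screwdriver lying on the bench, loose
- mug: white mug, about 80 mm across and 90 mm tall, loose
- jar: glass jar with a steel cap, 60 mm across, 70 mm tall, loose
There are look-alikes about, which are no part of the job. What is meant by the wrench is not blue, and is the smaller of those in its own colour.

How it is judged:
On the way, in this order (a step that is already met when the one before it is completed fails the run):
1. jaws snug on the nut (opening under 23.2 mm, the wrench about the nut), before the nut is turned (less than 0.12 rad) (value of joint jaw above 0.0068 m and horizontal distance between wrench and nut_top below 0.007 m and value of joint nut below 0.12 rad), for 0.2 s.
2. nut turned clockwise by 0.78 to 1.32 rad with the jaws still snug (value of joint nut between 0.78 and 1.32 rad and value of joint jaw above 0.0068 m), for 0.2 s.
At the end, for the whole second after the job is handed in: the nut is turned clockwise by 1.05 rad, give or take 0.27, and the wrench lies still and flat on the lid, about the nut (its origin within 7 mm of the nut's centre), with its jaws still snug (opening under 23.2 mm) (all of step 2 and horizontal distance between wrench and nut_top below 0.007 m and angle between wrench's own z axis and vertical below 0.1 rad and linear speed of wrench below 0.01 m/s); the robot touches nothing.
It fails at once if the worm pressed or knocked with more than 30 N (contact force between the fingers and worm above 30 N).
It fails at once if the moving jaw pushed by the gripper with more than 15 N (contact force between the fingers and jaw above 15 N).
It fails at once if the nut turned by the gripper itself (contact force between the fingers and nut above 3 N).
It fails at once if nut turned too far (value of joint nut above 1.4 rad).
It fails at once if a bystander moved by more than 20 mm (distance of any of key, headphones, insulator, spare_nut, screwdriver, mug, jar from where it was at the start of the episode above 0.02 m).
It also fails if it takes over 72 s, if anything falls off the work surface, if the arm or the gripper's body presses on something with over 40 N, if the wrist force passes 120 N, or if a joint passes its speed limit or range.

## Robot

A 6-joint arm with a two-finger parallel gripper is mounted at the origin on the work surface. World frame = base frame: x ahead of the robot, y to its left, z up, the work surface at z = 0. Lengths are in m, angles in rad, forces in N, time in s.
With the tool pointing down it reaches from about 0.3 to 0.875 m from the base axis. Payload 6.4 kg.
Tool frame: the origin (TCP) lies on the centre line of the jaws, within the pads' length; the fingertips stand manip.finger_overhang ahead of it and the grasp point (between the pads) lies 5 mm behind it (manip.finger_overhang is the distance from the TCP to the fingertips, in m); z points along the fingers, y is the direction in which the jaws open and shut (so a half turn about z gives the same grasp; the last joint's range is limited). The gripper opens to 88 mm and grips with 3 to 60 N. Pads are 18 mm wide; open, the fingers measure 123 mm over their backs; the gripper's body (75 mm by 187 mm) begins 45 mm behind the grasp point.
Start: joints at [1.091, 0.181, 1.607, -0, 1.354, -0.206], TCP at [0.155, 0.554, 0.253] pointing down, gripper open.
Joint ranges: [-2.99, 2.99], [-0.89, 2.07], [0.3, 2.58], [-1.14, 4.28], [0, 2.63], [-3.12, 3.12]. Speed limits (rad/s): [2.57, 2.57, 3.01, 3.14, 3.14, 3.14].

## Interface

Orientations are given as a rotation vector (axis times angle).
In Python, from station import manip, read_camera gives the robot as it stands.
- The arm moves only by the tool move_arm, never from a script. Its argument "deltas" is a list of rows, each a list of 7 numbers: the turn, a rotation vector about the tool's x, y, z in units of 8 degrees (1.0 is 8 degrees), then the shift along the tool's x, y, z in units of 50 mm (1.0 is 50 mm), then the closure in counts, from 0 (fully open) to 255 (shut). A call has 1 to 8 rows; each row is the pose to reach, as a shift and turn from the pose commanded when the call began, along the tool's axes at that moment; what a row does not reach only later rows make up. A row lasts 1/8 s, in which the tool goes at most 62.5 mm and 10.7 degrees, less where a joint would pass 70% of its speed; a pose out of reach is approached as far as the arm can. A call with a gripper value outside its range is refused whole. The fingers move at their own pace and stop on an object; "newtons" is the grip in N (left out, the last holds). Time passes only in rows, so rows that repeat a pose let the fingers close. It gives the time, the measured TCP pose, the force and the opening at its end, in the units of the state.
- manip.state(): the state, without advancing time (a new reading comes with each control period).
- read_camera(name): name is "scene" or "top"; returns a dict with "img" (384x512x3 uint8, red, green, blue), "intrinsics" (3x3 intrinsics, pixels), "rvec" (rotation vector, rad) and "tvec" (3), from world to camera coordinates, as OpenCV has them. Camera axes: x right, y down, z forward; pixel columns grow to the right and rows downward; lengths in m; the calibration is good to about 2 mm. A picture is of the moment at which its call begins. There is no depth.
- manip.finish_job(): hands the job in, once; it reports no verdict.
The state is a dict: "time": time; "joint_pos": joint angles; "qvel": joint speeds; "joint_torque": joint torques, N m; "eef_pos": TCP position; "eef_rot": TCP orientation; "ft_force": force on the tool from outside, world axes, zero at the start; "torque": the same for the moment, N m; "gripper_width": finger opening in m.
Only numpy, scipy, OpenCV 4.12 (cv2) and the standard library are available. Lean on these libraries where they do the work, as an engineer would, in place of code of your own. Each camera call takes 0.05 s, during which the arm holds its last target. There are 200 camera calls.

## Working session

There is one attempt and no reset: what is moved stays moved. The work goes in short steps, Python scripts to look and compute and a tool call to move; the robot and the scene stay as the last step left them, time stands still between calls to the robot, and variables do not carry over. Pictures are saved under pics/ and viewed, about 8 in all and at most 12, crops included, and the job is handed in when it is done.

Besides the shell and the picture viewer there is one more tool, called after "Emit:" in YAML: its name, and indented under it one key for each argument. move_arm: Moves the arm, as the interface text tells. Its arguments: {"type":"object","properties":{"deltas":{"type":"array","items":{"type":"array","items":{"type":"number"}}},"newtons":{"type":"number"}},"required":["deltas"]}

```bash
mkdir -p pics; ls; python3 - <<'E'
from station import manip, read_camera
import cv2
print(manip.state(), manip.finger_overhang)
for n in("scene","top"):
    c=read_camera(n); print(n,c["intrinsics"],c["rvec"],c["tvec"])
    cv2.imwrite(f"pics/{n}0.png",cv2.resize(c["img"][:,:,::-1],(800,600),interpolation=cv2.INTER_CUBIC))
E
```

```text
pics
{'time': 0.0, 'joint_pos': array([ 1.09072041e+00,  1.81520993e-01,  1.60798648e+00,  8.02427449e-06,
        1.35376594e+00, -2.06292200e-01]), 'qvel': array([-9.23824546e-05, -9.55578332e-04,  7.79510733e-04, -2.72347848e-05,
        1.40936723e-03, -5.54325457e-04]), 'joint_torque': array([-1.50968008e-03, -4.33867586e+01, -3.41841102e+01,  7.00297882e-02,
        3.85670015e-02, -1.36269146e-04]), 'eef_pos': array([0.15520983, 0.55314313, 0.25183178]), 'eef_rot': array([-4.28640920e-01, -3.11163393e+00,  2.48158952e-03]), 'ft_force': array([-0.0617686 ,  0.05913713, -0.23799452]), 'torque': array([-0.00075984,  0.0220106 , -0.007934  ]), 'gripper_width': 0.0883793376834745} 0.014
scene [[427.80054435   0.         253.8595676 ]
 [  0.         427.80054435 191.75215637]
 [  0.           0.           1.        ]] [ 2.40763764  0.77390243 -0.24906643] [-0.34304984 -0.13805912  1.7264186 ]
top [[395.99549969   0.         254.09356911]
 [  0.         395.99549969 192.54468131]
 [  0.           0.           1.        ]] [ 2.17540625 -2.12205325  0.17618447] [-0.00163155  0.37490767  1.22429127]
```

View pics/top0.png

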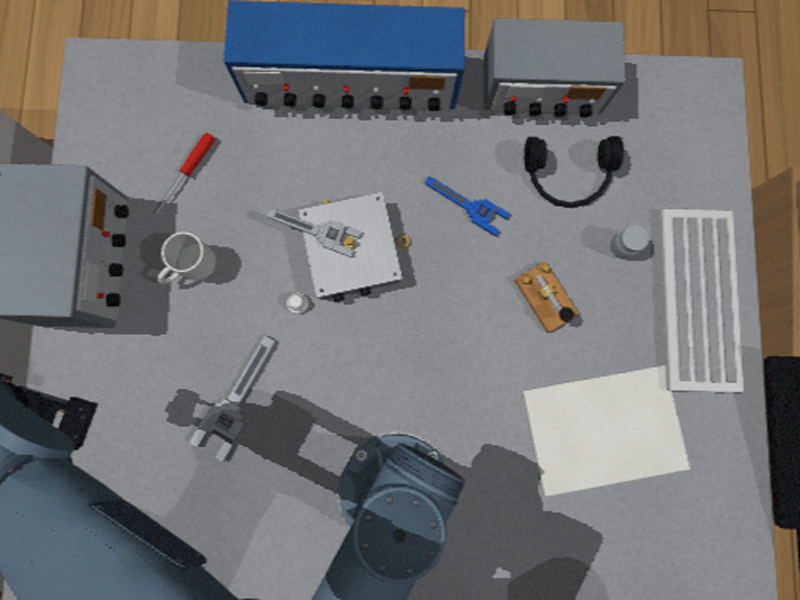

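View pics/scene0.png

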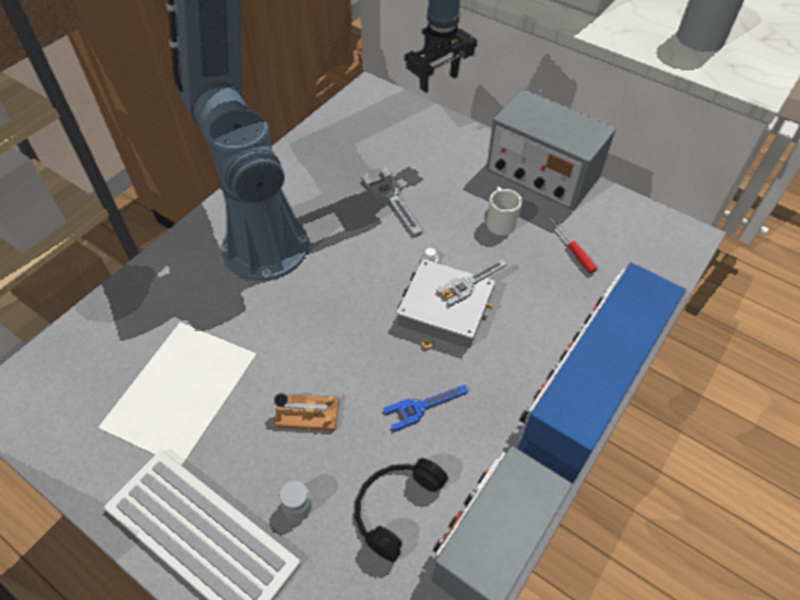

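The top view shows the wrench on the tuning box, with the nut at about (348,242) and the handle running out to (270,213). The spare nut is at (404,241) and the insulator at (297,302). Next I'll take an enlarged crop.

```bash
cat > h.py <<'E'
import numpy as np, cv2
from station import manip, read_camera
from scipy.spatial.transform import Rotation as R
def crop(n,x0,y0,w,h,s,f):
    c=read_camera(n); i=c["img"][y0:y0+h,x0:x0+w,::-1]
    cv2.imwrite(f,cv2.resize(i,None,fx=s,fy=s,interpolation=cv2.INTER_CUBIC)); return c
def px2w(c,u,v,z):
    Rm=cv2.Rodrigues(c["rvec"])[0]; o=-Rm.T@c["tvec"]
    d=Rm.T@np.linalg.inv(c["intrinsics"])@np.array([u,v,1.]); return o+d*(z-o[2])/d[2]
def w2px(c,p): return cv2.projectPoints(np.array(p,float).reshape(-1,1,3),c["rvec"],c["tvec"],c["intrinsics"],None)[0][:,0]
E
python3 - <<'E'
from h import *
crop("top",165,118,100,75,8,"pics/t1.png")
crop("scene",245,155,100,75,8,"pics/s1.png")
E
```

```text
(no output)
```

View pics/t1.png

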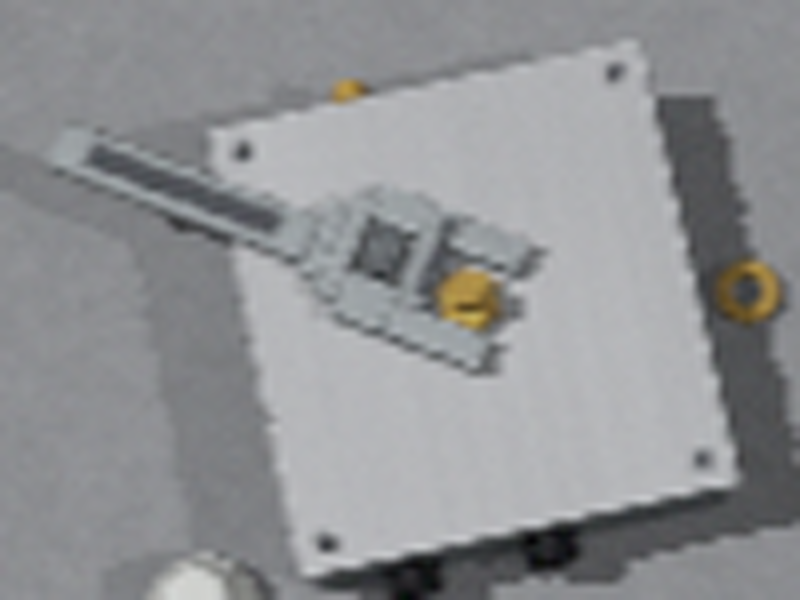

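View pics/s1.png

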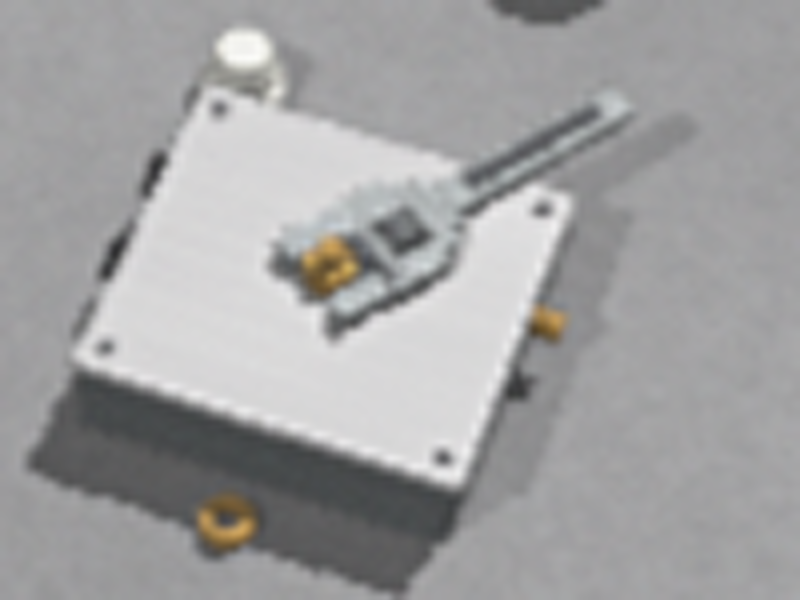

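```bash
python3 - <<'E'
from h import *
T=read_camera("top");S=read_camera("scene")
t=lambda u,v,z:px2w(T,165+(u+.5)/8-.5,118+(v+.5)/8-.5,z)
s=lambda u,v,z:px2w(S,245+(u+.5)/8-.5,155+(v+.5)/8-.5,z)
N=np.mean([t(*p,.055) for p in[(243,151),(614,72),(702,458),(327,543)]],0)
N2=np.mean([s(*p,.055) for p in[(219,108),(543,208),(443,457),(105,346)]],0)
print("lid centre",N,N2)
w,w2=t(383,248,.069),s(402,230,.069)
print("worm",w,w2)
a,b=t(70,147,.066),t(285,230,.066); c,d=s(615,103,.066),s(462,200,.066)
print("handle",a,b,c,d)
for p,q in((a,b),(c,d)):
  print(np.degrees(np.arctan2(*(q-p)[1::-1])))
print("worm-nut",np.linalg.norm((w-N)[:2]),np.linalg.norm((w2-N2)[:2]))
# model prediction per yaw
C=(N+N2)/2; m=(w+w2)/2
v=m-C; print("yaw from worm", np.degrees(np.arctan2(v[1],v[0]))-np.degrees(np.arctan2(5,-38)))
th=(a+c)/2-C; print("handle end bearing",np.degrees(np.arctan2(-th[1],-th[0])),np.linalg.norm(th))
E
```

```text
lid centre [0.48551425 0.10661271 0.055     ] [0.48814796 0.10580841 0.055     ]
worm [0.50345076 0.14078963 0.069     ] [0.50663668 0.13853118 0.069     ]
handle [0.54143316 0.26473879 0.066     ] [0.51039863 0.17947116 0.066     ] [0.54682952 0.26281598 0.066     ] [0.51876592 0.17146483 0.066     ]
-109.99979091142117
-107.07725882197253
worm-nut 0.03859767599242028 0.03758473751855006
yaw from worm -111.07134125346953
handle end bearing -109.98413707549864 0.16802268289730862
```

```bash
cat >> h.py <<'E'
N0=np.array([.487,.106]); YAW=-110
def wpt(x,y,yaw=YAW,N=N0):  # wrench-frame mm -> world xy
    c,s=np.cos(np.radians(yaw)),np.sin(np.radians(yaw)); return N+np.array([c*x-s*y,s*x+c*y])/1000
def delta(p,bear):
    st=manip.state(); Rc=R.from_rotvec(st["eef_rot"]); b=np.radians(bear)
    x=np.array([np.cos(b),np.sin(b),0]); z=np.array([0,0,-1.]); D=R.from_matrix(np.c_[x,np.cross(z,x),z])
    r=np.degrees((Rc.inv()*D).as_rotvec())/8; t=Rc.inv().apply(np.array(p)-st["eef_pos"])/.05
    print("t",st["time"],"pos",st["eef_pos"].round(4),"F",st["ft_force"].round(2)); print("delta",np.r_[r,t].round(3))
E
python3 - <<'E'
from h import *
p=wpt(-44,5); print(p); delta([*p,.25],70); delta([*p,.12],70)
E
```

```text
[0.50674735 0.14563637]
t 0.3 pos [0.1554 0.5535 0.2524] F [0.24 0.75 0.31]
delta [-4.0000e-03  3.0000e-03  1.1789e+01 -8.9710e+00 -5.9530e+00  5.0000e-02]
t 0.3 pos [0.1554 0.5535 0.2524] F [0.24 0.75 0.31]
delta [-4.0000e-03  3.0000e-03  1.1789e+01 -8.9710e+00 -5.9510e+00  2.6500e+00]
```

Emit:
move_arm:
  deltas:
    - [0,0,1.3,-1,-0.66,0,255]
    - [0,0,2.6,-2,-1.33,0,255]
    - [0,0,3.9,-3,-2,0,255]
    - [0,0,5.2,-4,-2.65,0,255]
    - [0,0,6.5,-5,-3.3,0,255]
    - [0,0,7.8,-6,-4,0,255]
    - [0,0,9.1,-7,-4.65,0,255]
    - [0,0,10.4,-8,-5.3,0,255]
  newtons: 20

```text
time: 1.3
eef_pos: [0.47, 0.1886, 0.253]
eef_rot: [2.393, 2.035, 0.001]
ft_force: [0.5, -0.6, 0.0]
gripper_width: 0.0103
```

```bash
python3 - <<'E'
from h import *
p=wpt(-44,5); delta([*p,.12],70)
E
```

```text
t 1.3 pos [0.47   0.1886 0.253 ] F [ 0.55 -0.63  0.01]
delta [ 0.005 -0.003  1.344 -0.732  0.862  2.66 ]
```

Emit:
move_arm:
  deltas:
    - [0,0,1.3,-0.73,0.86,0.5,255]
    - [0,0,1.34,-0.73,0.86,1.4,255]
    - [0,0,1.34,-0.73,0.86,2.2,255]
    - [0,0,1.34,-0.73,0.86,2.66,255]
    - [0,0,1.34,-0.73,0.86,2.66,255]
    - [0,0,1.34,-0.73,0.86,2.66,255]

```text
time: 2.05
eef_pos: [0.5065, 0.1477, 0.1208]
eef_rot: [2.567, 1.81, 0.002]
ft_force: [-0.1, 0.9, 1.4]
gripper_width: 0.0005
```

```bash
python3 - <<'E'
from h import *
p=wpt(-44,5); delta([*p,.09],70)
crop("top",165,118,100,75,8,"pics/t2.png")
crop("scene",245,135,100,75,8,"pics/s2.png")
print(manip.state()["gripper_width"])
E
```

```text
t 2.05 pos [0.5065 0.1477 0.1208] F [-0.05  0.86  1.38]
delta [ 0.01  -0.004  0.05  -0.038  0.018  0.616]
0.00025869298427953373
```

View pics/s2.png

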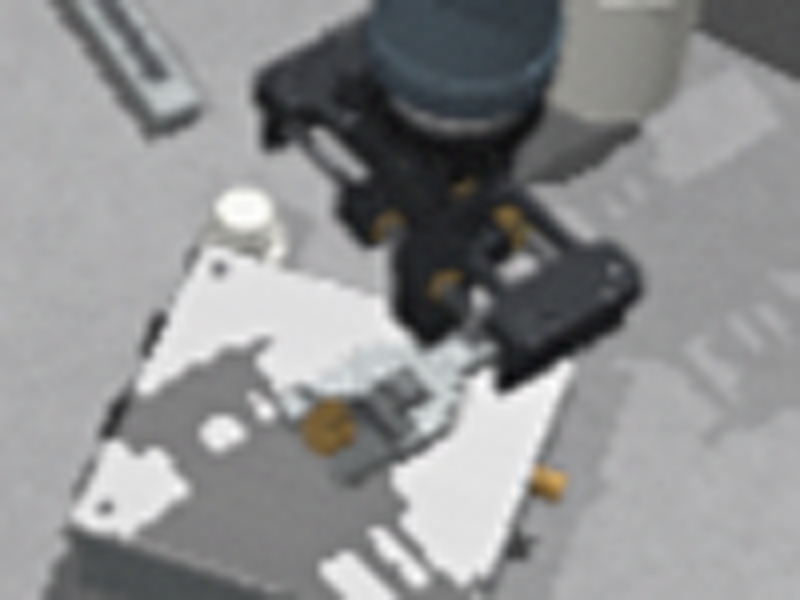

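The view shows the closed fingers hovering above the handle side of the worm, at about (425,335). The worm is at (400,385) and is clear. I'll descend now.

Emit:
move_arm:
  deltas:
    - [0,0,0.05,-0.03,0.02,0.1,255]
    - [0,0,0.05,-0.03,0.02,0.2,255]
    - [0,0,0.05,-0.03,0.02,0.3,255]
    - [0,0,0.05,-0.03,0.02,0.4,255]
    - [0,0,0.05,-0.03,0.02,0.5,255]
    - [0,0,0.05,-0.03,0.02,0.55,255]
    - [0,0,0.05,-0.03,0.02,0.57,255]
    - [0,0,0.05,-0.03,0.02,0.57,255]

```text
time: 3.15
eef_pos: [0.5063, 0.1459, 0.0912]
eef_rot: [2.573, 1.802, 0.0]
ft_force: [-0.0, 0.1, 0.4]
gripper_width: 0.0005
```

Emit:
move_arm:
  deltas:
    - [0,0,0,0,0,0.02,255]
    - [0,0,0,0,0,0.04,255]
    - [0,0,0,0,0,0.06,255]
    - [0,0,0,0,0,0.08,255]
    - [0,0,0,0,0,0.1,255]
    - [0,0,0,0,0,0.12,255]
    - [0,0,0,0,0,0.12,255]

```text
time: 4.03
eef_pos: [0.5061, 0.1458, 0.0851]
eef_rot: [-2.573, -1.802, 0.0]
ft_force: [0.8, -0.5, 0.1]
gripper_width: 0.0006
```

Emit:
move_arm:
  deltas:
    - [0,0,0,0,0,0.015,255]
    - [0,0,0,0,0,0.03,255]
    - [0,0,0,0,0,0.03,255]

```text
time: 4.4
eef_pos: [0.5063, 0.1459, 0.0842]
eef_rot: [2.573, 1.802, 0.0]
ft_force: [-2.0, -0.3, 4.8]
gripper_width: 0.0004
```

Emit:
move_arm:
  deltas:
    - [0,0,0,0,0,0.01,255]
    - [0,0,0,0,0,0.016,255]
    - [0,0,0,0,0,0.016,255]

```text
time: 4.78
eef_pos: [0.5064, 0.1459, 0.0841]
eef_rot: [2.573, 1.802, 0.0]
ft_force: [-4.2, -0.6, 11.1]
gripper_width: 0.0007
```

Emit:
move_arm:
  deltas:
    - [0,0,0,-0.04,0,0.002,255]
    - [0,0,0,-0.08,0,0.002,255]
    - [0,0,0,-0.12,0,0.002,255]

```text
time: 5.15
eef_pos: [0.5049, 0.1416, 0.0842]
eef_rot: [-2.573, -1.801, -0.005]
ft_force: [-1.1, 5.9, 9.1]
gripper_width: 0.0006
```

Emit:
move_arm:
  deltas:
    - [0,0,0,-0.04,0,0.006,255]
    - [0,0,0,-0.08,0,0.008,255]
    - [0,0,0,-0.12,0,0.008,255]
    - [0,0,0,-0.15,0,0.008,255]

```text
time: 5.65
eef_pos: [0.5024, 0.1348, 0.0841]
eef_rot: [-2.573, -1.801, -0.005]
ft_force: [-3.1, 8.3, 12.7]
gripper_width: 0.0002
```

```bash
python3 - <<'E'
from h import *
crop("scene",265,170,50,38,16,"pics/s3.png"); print(manip.state()["ft_force"])
E
```

```text
[-3.88717845  6.68620684 12.02863816]
```

View pics/s3.png

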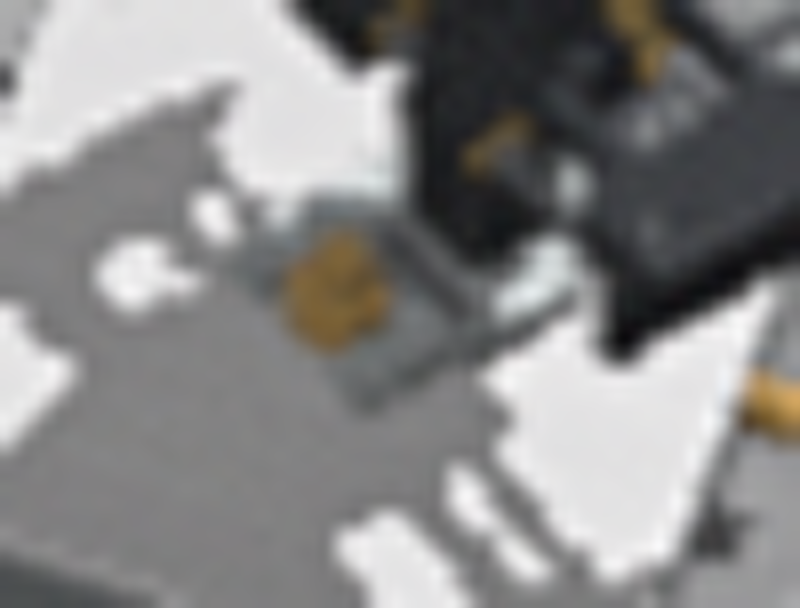

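The view shows the fingertip at the front end of its stroke, clear of the nut at (335,290). The worm is hidden under the finger. Next stroke.

Emit:
move_arm:
  deltas:
    - [0,0,0,0,0,-0.1,255]
    - [0,0,0,0.12,0,-0.1,255]
    - [0,0,0,0.235,0,-0.09,255]
    - [0,0,0,0.235,0,-0.06,255]
    - [0,0,0,0.235,0,-0.04,255]
    - [0,0,0,0.235,0,-0.02,255]
    - [0,0,0,0.235,0,-0.005,255]
    - [0,0,0,0.235,0,-0.005,255]

```text
time: 6.7
eef_pos: [0.5056, 0.1445, 0.0841]
eef_rot: [-2.573, -1.802, -0.0]
ft_force: [-6.9, 1.6, 14.7]
gripper_width: 0.0004
```

Emit:
move_arm:
  deltas:
    - [0,0,0,-0.04,-0.01,-0.002,255]
    - [0,0,0,-0.09,-0.01,-0.002,255]
    - [0,0,0,-0.14,-0.01,-0.001,255]
    - [0,0,0,-0.19,-0.01,0,255]
    - [0,0,0,-0.24,-0.01,0,255]
    - [0,0,0,-0.28,-0.01,0,255]

```text
time: 7.45
eef_pos: [0.5012, 0.1325, 0.0841]
eef_rot: [-2.573, -1.801, -0.005]
ft_force: [-2.4, 6.7, 11.0]
gripper_width: 0.0007
```

Emit:
move_arm:
  deltas:
    - [0,0,0,0,0,-0.1,255]
    - [0,0,0,0.14,0,-0.1,255]
    - [0,0,0,0.28,0,-0.09,255]
    - [0,0,0,0.28,0,-0.06,255]
    - [0,0,0,0.28,0,-0.04,255]
    - [0,0,0,0.28,0,-0.02,255]
    - [0,0,0,0.28,0,-0.003,255]
    - [0,0,0,0.28,0,-0.003,255]

```text
time: 8.45
eef_pos: [0.5051, 0.1447, 0.0841]
eef_rot: [-2.573, -1.801, 0.0]
ft_force: [-5.2, 0.5, 14.2]
gripper_width: 0.0003
```

Emit:
move_arm:
  deltas:
    - [0,0,0,-0.04,0,0,255]
    - [0,0,0,-0.09,0,0,255]
    - [0,0,0,-0.14,0,0,255]
    - [0,0,0,-0.19,0,0.001,255]
    - [0,0,0,-0.24,0,0.002,255]
    - [0,0,0,-0.28,0,0.003,255]

```text
time: 9.2
eef_pos: [0.5008, 0.1327, 0.0841]
eef_rot: [-2.573, -1.801, -0.004]
ft_force: [-3.7, 7.3, 11.5]
gripper_width: 0.0002
```

Emit:
move_arm:
  deltas:
    - [0,0,0,0,0,-0.1,255]
    - [0,0,0,0.14,0,-0.1,255]
    - [0,0,0,0.28,0,-0.09,255]
    - [0,0,0,0.28,0,-0.06,255]
    - [0,0,0,0.28,0,-0.04,255]
    - [0,0,0,0.28,0,-0.02,255]
    - [0,0,0,0.28,0,-0.003,255]
    - [0,0,0,0.28,0,-0.003,255]

```text
time: 10.2
eef_pos: [0.5051, 0.1447, 0.0841]
eef_rot: [-2.573, -1.801, 0.0]
ft_force: [-5.2, 1.0, 13.9]
gripper_width: 0.0003
```

Emit:
move_arm:
  deltas:
    - [0,0,0,-0.04,0,0,255]
    - [0,0,0,-0.09,0,0,255]
    - [0,0,0,-0.14,0,0,255]
    - [0,0,0,-0.19,0,0.001,255]
    - [0,0,0,-0.24,0,0.002,255]
    - [0,0,0,-0.28,0,0.003,255]

```text
time: 10.95
eef_pos: [0.502, 0.1323, 0.0842]
eef_rot: [2.574, 1.801, 0.007]
ft_force: [1.5, 5.6, 7.7]
gripper_width: 0.0003
```

Emit:
move_arm:
  deltas:
    - [0,0,0,0,0,-0.1,255]
    - [0,0,0,0.14,0,-0.1,255]
    - [0,0,0,0.28,0,-0.09,255]
    - [0,0,0,0.28,0,-0.06,255]
    - [0,0,0,0.28,0,-0.04,255]
    - [0,0,0,0.28,0,-0.02,255]
    - [0,0,0,0.28,0,-0.003,255]
    - [0,0,0,0.28,0,-0.003,255]

```text
time: 11.95
eef_pos: [0.505, 0.1447, 0.0841]
eef_rot: [-2.573, -1.801, 0.0]
ft_force: [-6.1, 0.5, 13.5]
gripper_width: 0.0008
```

Emit:
move_arm:
  deltas:
    - [0,0,0,-0.04,0,0,255]
    - [0,0,0,-0.09,0,0,255]
    - [0,0,0,-0.14,0,0,255]
    - [0,0,0,-0.19,0,0.001,255]
    - [0,0,0,-0.24,0,0.002,255]
    - [0,0,0,-0.28,0,0.003,255]

```text
time: 12.7
eef_pos: [0.5022, 0.1321, 0.0842]
eef_rot: [2.573, 1.801, 0.007]
ft_force: [1.1, 5.9, 6.9]
gripper_width: 0.0003
```

The last two strokes ended with a changed force pattern, which suggests the worm has stalled. I'll lift off and move toward the handle so I can check the jaws.

```bash
python3 - <<'E'
from h import *
p=wpt(-150,0); print(p); delta([*p,.15],70)
E
```

```text
[0.53830302 0.24695389]
t 12.7 pos [0.5022 0.1321 0.0842] F [1.14 5.93 6.87]
delta [ 0.025 -0.024 -0.004  2.409 -0.103 -1.308]
```

Emit:
move_arm:
  deltas:
    - [0,0,0,0,0,-0.3,255]
    - [0,0,0,0,0,-1.3,255]
    - [0,0,0,0.8,-0.05,-1.3,255]
    - [0,0,0,1.7,-0.1,-1.3,150]
    - [0,0,0,2.4,-0.1,-1.3,150]
    - [0,0,0,2.4,-0.1,-1.3,150]
    - [0,0,0,2.4,-0.1,-1.3,150]

```text
time: 13.58
eef_pos: [0.5362, 0.2451, 0.1476]
eef_rot: [2.573, 1.802, -0.002]
ft_force: [-0.7, -0.6, -1.2]
gripper_width: 0.0359
```

```bash
python3 - <<'E'
from h import *
crop("top",165,118,100,75,8,"pics/t4.png")
crop("scene",265,165,50,38,16,"pics/s4.png")
p=wpt(-150,0); delta([*p,.06],70); print(manip.state()["gripper_width"])
a=cv2.imread("pics/t4.png")[100:500,250:650];b=cv2.imread("pics/s4.png")[:400,200:600] if 0 else cv2.resize(cv2.imread("pics/s4.png"),(526,400))[:,:390]
cv2.imwrite("pics/both4.png",np.hstack([a,b]))
E
```

```text
t 13.675 pos [0.5363 0.2446 0.1476] F [0.61 0.07 1.02]
delta [-0.003  0.005 -0.008  0.059  0.022  1.752]
0.03646111890640909
```

View pics/both4.png

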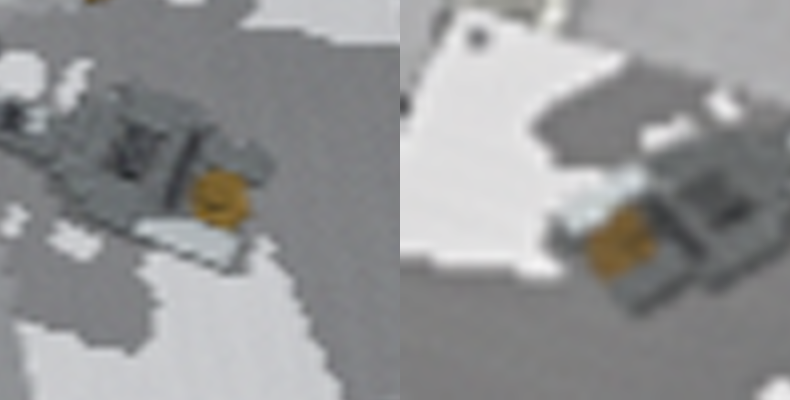

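The jaws now appear closed against both flats of the nut, which is at (220,198) in the left crop. The wrench has barely moved. I'll straddle the handle.

Emit:
move_arm:
  deltas:
    - [0,0,0,0.06,0.02,0,110]
    - [0,0,0,0.06,0.02,0.4,110]
    - [0,0,0,0.06,0.02,0.8,110]
    - [0,0,0,0.06,0.02,1.1,110]
    - [0,0,0,0.06,0.02,1.4,110]
    - [0,0,0,0.06,0.02,1.6,110]
    - [0,0,0,0.06,0.02,1.7,110]
    - [0,0,0,0.06,0.02,1.7,110]

```text
time: 14.68
eef_pos: [0.5387, 0.2482, 0.0625]
eef_rot: [-2.574, -1.802, 0.0]
ft_force: [-0.2, 0.2, -0.2]
gripper_width: 0.0505
```

```bash
python3 - <<'E'
from h import *
crop("scene",275,135,70,52,11,"pics/s5.png")
delta([*wpt(-150,0),.062],70); print(manip.state()["gripper_width"])
E
```

```text
t 14.725 pos [0.5389 0.2483 0.0629] F [-0.56  0.05  0.32]
delta [ 0.003 -0.002 -0.    -0.029 -0.002  0.019]
0.05020668994963965
```

View pics/s5.png

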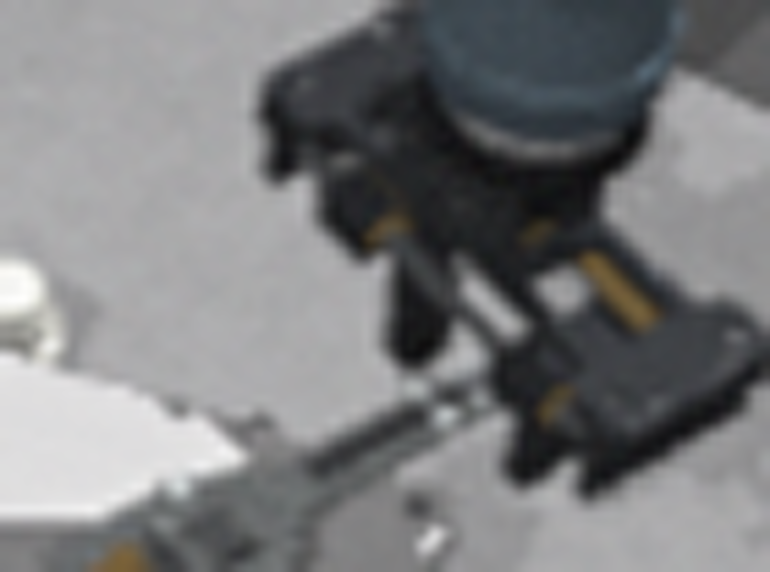

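The handle runs between the fingers at about (440,400). I'll narrow the gap and swing the handle along an arc about the nut.

Emit:
move_arm:
  deltas:
    - [0,0,0,0,0,0,150]
    - [0,0,0,0,0,0,180]
    - [0,0,0,0,0,0,180]
  newtons: 5

```text
time: 15.1
eef_pos: [0.5388, 0.2482, 0.0629]
eef_rot: [2.573, 1.802, 0.001]
ft_force: [0.2, -1.0, 0.3]
gripper_width: 0.0261
```

Emit:
move_arm:
  deltas:
    - [0,0,0.375,-0.004,0.158,0,180]
    - [0,0,0.75,-0.017,0.316,0,180]
    - [0,0,1.125,-0.037,0.472,0,180]
    - [0,0,1.5,-0.066,0.628,0,180]
    - [0,0,1.875,-0.103,0.782,0,180]
    - [0,0,2.25,-0.148,0.933,0,180]
    - [0,0,2.625,-0.201,1.082,0,180]
    - [0,0,3,-0.261,1.228,0,180]

```text
time: 16.1
eef_pos: [0.5912, 0.2155, 0.0626]
eef_rot: [-2.892, -1.225, 0.002]
ft_force: [-3.1, 2.6, 1.2]
gripper_width: 0.0259
```

```bash
python3 - <<'E'
from h import *
s=manip.state(); print(s["ft_force"],s["torque"],s["gripper_width"])
y=-134; delta([*wpt(-150,0,y),.062],180+y)
crop("scene",265,155,80,60,10,"pics/s6.png")
E
```

```text
[-3.08585465  2.61072029  1.16206471] [0.32341636 0.56455189 0.03041296] 0.02587706407463115
t 16.1 pos [0.5912 0.2155 0.0626] F [-3.09  2.61  1.16]
delta [-0.012  0.004 -0.011 -0.023  0.022  0.013]
```

View pics/s6.png

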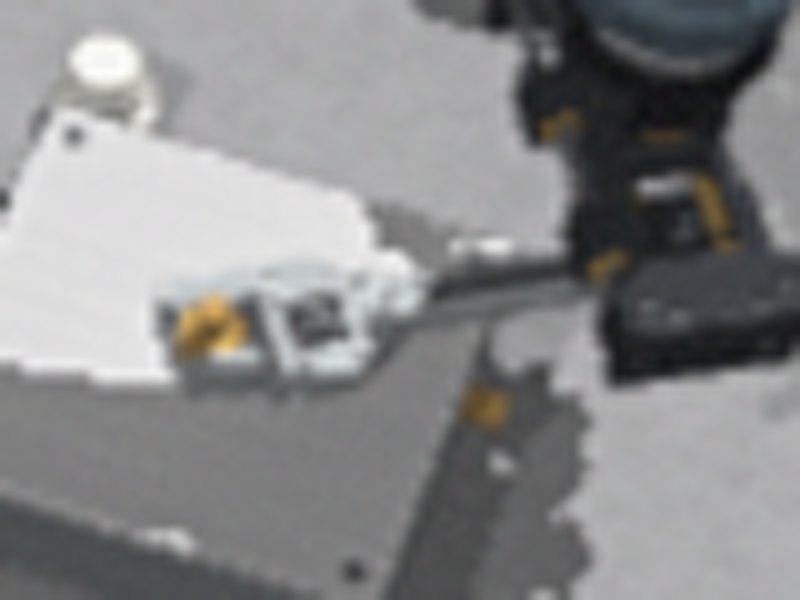

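The wrench and nut are turning together, and the nut's hex has rotated with the jaws. I'll continue the arc.

Emit:
move_arm:
  deltas:
    - [0,0,0.375,-0.004,0.158,0,180]
    - [0,0,0.75,-0.017,0.316,0,180]
    - [0,0,1.125,-0.037,0.472,0,180]
    - [0,0,1.5,-0.066,0.628,0,180]
    - [0,0,1.875,-0.103,0.782,0,180]
    - [0,0,2.25,-0.148,0.933,0,180]
    - [0,0,2.625,-0.201,1.082,0,180]
    - [0,0,3,-0.261,1.228,0,180]

```text
time: 17.15
eef_pos: [0.627, 0.1635, 0.0627]
eef_rot: [-3.083, -0.598, -0.001]
ft_force: [-0.7, 3.4, -0.2]
gripper_width: 0.0258
```

Emit:
move_arm:
  deltas:
    - [0,0,0.375,-0.004,0.158,0,180]
    - [0,0,0.75,-0.017,0.316,0,180]
    - [0,0,1.125,-0.037,0.472,0,180]
    - [0,0,1.5,-0.066,0.628,0,180]
    - [0,0,1.75,-0.09,0.73,0,180]
    - [0,0,1.75,-0.09,0.73,0,180]
    - [0,0,1.75,-0.09,0.73,0,180]

```text
time: 18.02
eef_pos: [0.6363, 0.1273, 0.0627]
eef_rot: [3.134, 0.22, -0.0]
ft_force: [0.2, 0.7, -0.6]
gripper_width: 0.0261
```

```bash
python3 - <<'E'
from h import *
s=manip.state(); print(s["gripper_width"])
y=-172; delta([*wpt(-150,0,y),.062],180+y)
crop("top",165,110,100,75,8,"pics/t7.png")
E
```

```text
0.02608868519061961
t 18.025 pos [0.6363 0.1273 0.0627] F [ 0.17  0.71 -0.59]
delta [ 0.002  0.002  0.006 -0.017  0.007  0.014]
```

View pics/t7.png

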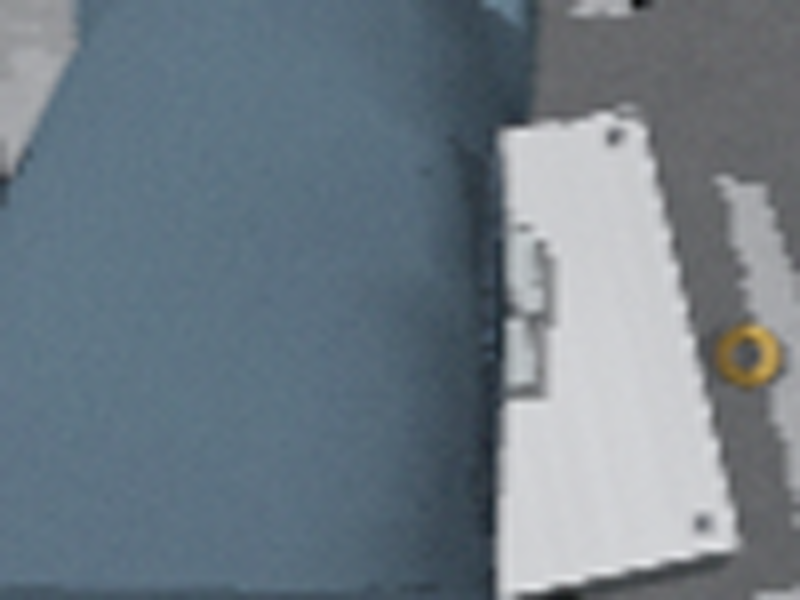

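The arm hides most of the wrench. Only the moving-jaw side shows, at (525,310). I'll open the fingers, lift and move aside to check.

Emit:
move_arm:
  deltas:
    - [0,0,0,0,-0.04,0,150]
    - [0,0,0,0,-0.04,0,110]
    - [0,0,0,0,-0.04,-0.3,110]
    - [0,0,0,0,-0.04,-1,110]
    - [0,0,0,0,-0.04,-2,110]
    - [0,0,0,0,-0.04,-3,110]

```text
time: 18.82
eef_pos: [0.6361, 0.1292, 0.2152]
eef_rot: [3.134, 0.219, 0.001]
ft_force: [0.8, 0.6, -0.1]
gripper_width: 0.05
```

Emit:
move_arm:
  deltas:
    - [0,0,0,0,-1,0,110]
    - [0,0,0,0,-2,0,110]
    - [0,0,0,0,-3,0,110]
    - [0,0,0,0,-4,0,110]
    - [0,0,0,0,-5,0,110]
    - [0,0,0,0,-5,0,110]

```text
time: 19.58
eef_pos: [0.6001, 0.3805, 0.2137]
eef_rot: [-3.132, -0.226, -0.002]
ft_force: [0.2, 0.1, 1.0]
gripper_width: 0.0501
```

```bash
python3 - <<'E'
from h import *
s=manip.state(); print(s["eef_pos"],s["time"])
crop("top",175,100,80,80,7.5,"pics/t8.png")
crop("scene",245,155,80,60,10,"pics/s8.png")
E
```

```text
[0.60012366 0.38050247 0.21373603] 19.575
```

View pics/t8.png

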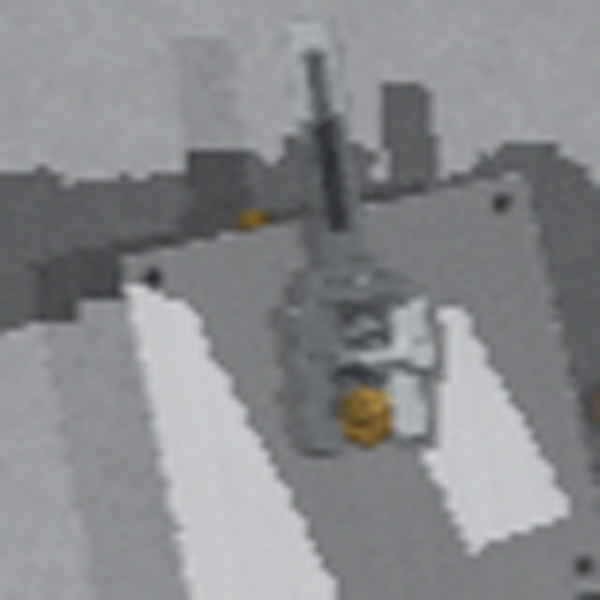

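The handle runs from (316,35) to (337,235), and the nut at (365,415) sits between jaw edges at about u=338 and u=391.

```bash
python3 - <<'E'
from h import *
T=read_camera("top")
f=lambda u,v,z,s=7.5,x=175,y=100:px2w(T,x+(u+.5)/s-.5,y+(v+.5)/s-.5,z)
a,b=f(316,35,.066),f(337,235,.066); d=b-a; yaw=np.degrees(np.arctan2(d[1],d[0])); print("yaw",yaw, "turn",-110-yaw+0, (-110-yaw)%360)
w=f(364,323,.069); v=w[:2]-N0; print("worm",w,"yaw from worm",np.degrees(np.arctan2(v[1],v[0])-np.arctan2(5,-38)))
p=f(338,420,.067);q=f(391,420,.067); print("opening",np.linalg.norm((p-q)[:2]))
g=lambda u,v:f(u,v,.067,8,165,118)
# same measure at start: fixed edge and moving edge, perpendicular to yaw -110
n=np.array([.94,-.342]); print("start opening", (g(480,237)-g(458,325))[:2]@n)
print("stud",f(365,415,.079)[:2], "start stud",f(468,298,.079,8,165,118)[:2])
E
```

```text
yaw -172.1151965753679 turn 62.11519657536789 62.11519657536789
worm [0.52335626 0.1083857  0.069     ] yaw from worm -168.74976618775887
opening 0.021916729318520498
start opening 0.03570577242606414
stud [0.48168877 0.10587129] start stud [0.48195032 0.10640554]
```

View pics/s8.png

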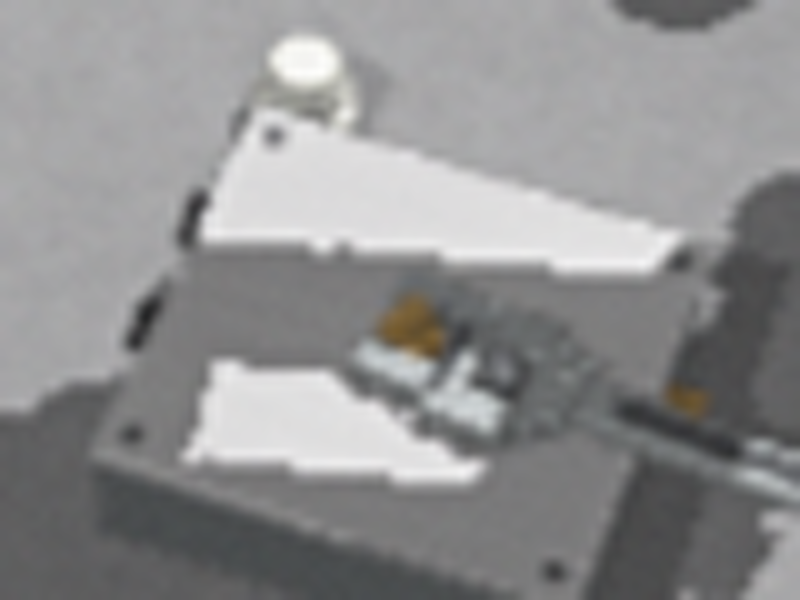

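```bash
python3 -c "
from station import manip; print(manip.finish_job())"
```

```text
the job is handed in; nothing more can be done
None
```

I closed the wrench's jaws onto the nut, swung the handle about 62° clockwise, and handed the job in at about 20 s on the robot's clock. No verdict came back.

- **Jaws:** I closed them with five strokes of the closed fingertips along the worm. The press readings between strokes were about 7–15 N. In the last two strokes the force pattern changed, which I took as the worm stalling. The final top view gives an opening of about 21.9 mm, good only to 1–2 mm at that resolution. The same method gave about 36 mm at the start, when the opening was really under 30 mm.
- **Turn:** I straddled the handle loosely and moved it along an arc about the nut. In the last top view the handle had gone from −110° to −172°. The worm's position gives about 58–59° instead. I didn't measure the nut's own angle. Allowing for slack in the jaws, I put it at 55–60° (0.96–1.05 rad).
- **At hand-in:** The wrench lay flat on the lid with its jaws around the nut, and the arm was well clear. The insulator and spare nut looked undisturbed in the close views; I didn't recheck the other loose items, which the arm did not come near. The wrench's exact offset from the nut's centre is only known to a few millimetres.

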